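Set the running play of the geared jig

ROBOT

A 6-joint arm with a two-finger parallel gripper is mounted at the origin on the work surface. World frame = base frame: x ahead of the robot, y to its left, z up, the work surface at z = 0. Lengths are in m, angles in rad, forces in N, time in s.
With the tool pointing down it reaches from about 0.35 to 0.975 m from the base axis. Payload 4.9 kg.
Tool frame: the origin (TCP) lies on the centre line of the jaws, within the pads' length; the fingertips stand 8 mm ahead of it and the grasp point (between the pads) lies 11 mm behind it (tip_reach is the distance from the TCP to the fingertips, in m); x points along the fingers, y is the direction in which the jaws open and shut, and the axes are right-handed (so a half turn about x gives the same grasp; the last joint's range is limited). The gripper opens to 85 mm and grips with 20 to 120 N. Pads are 22 mm wide; open, the fingers measure 114 mm over their backs; the gripper's body (76 mm by 85 mm) begins 54 mm behind the grasp point. The pads swing forward as they close: fully open they stand 13 mm farther back than shut.
Start: joints at [-1.238, 0.053, 1.613, -0, 1.476, -0.119], TCP at [0.273, -0.562, 0.239] pointing down, gripper open.
Joint ranges: [-3.01, 3.01], [-1.01, 2.22], [0.06, 2.58], [-1.02, 4.17], [0.09, 2.62], [-3.14, 3.14]. Speed limits (rad/s): [2.57, 2.57, 3.14, 3.14, 3.14, 3.14].

INTERFACE

Orientations are given as a 3x3 rotation matrix whose columns are the frame's x, y, z axes.
In Python, from rig import sense, grab_frame, hand_in, recognise, cut_out, tip_reach gives the robot as it stands.
- The arm moves only by the tool apply_moves, never from a script. Its argument "moves" is a list of rows, each a list of 4 numbers: the shift along the tool's x, y, z in mm, then the turn about the tool's x in rad. A call has 1 to 20 rows; each row shifts and turns the pose as measured when the row begins, along the tool's axes as they then stand; what a row does not reach is not made up. A row lasts 1/12 s, in which the tool goes at most 41.7 mm and 7.16 degrees, less where a joint would pass 70% of its speed; a pose out of reach is approached as far as the arm can. A call is refused whole if a number of a shift passes 41.7 or a number of a turn 0.125, either way. A call with a gripper value outside its range is refused whole. "gripper" is the opening, from -1 (shut) to 1 (fully open), set as the call begins (left out, the last holds). The fingers move at their own pace and stop on an object; the grip force is fixed at half the most. Time passes only in rows, so rows that do not move let the fingers close. It gives the time, the measured TCP pose, the force and the opening at its end, in the units of the state.
- sense(): the state, without advancing time (a new reading comes with each control period).
- grab_frame(name): name is "side" or "top" or "wrist"; returns a dict with "pixels" (384x512x3 uint8, blue, green, red), "z_map" (384x512 float32, m along the optical axis (not along the pixel's ray), 0 where there is no reading), "camera_matrix" (3x3 intrinsics, pixels), "origin" and "attitude" of the camera in the world; the wrist camera has in their place "T_tool_cam" (4x4, takes a point from camera to tool coordinates, whose origin is the TCP and whose axes are the tool frame's). Camera axes: x right, y up, looking along -z (the intrinsics and any distortion apply to the point x, -y, -z); pixel columns grow to the right and rows downward; lengths in m; the calibration is good to about 2 mm. A picture is of the moment at which its call begins: read the wrist's pose just before it.
- hand_in(): hands the job in, once; it reports no verdict.
Trained networks look in a picture, given as the dict that the camera call returned (one of the last four; its "shot" number tells which), for a name from the list of things; names that differ only in an ending like _2 or _b are one class to them, and where a whole thing is asked for, a point or a joint stands for the part that bears it (a point fixed in the world has none). Each returns a list of dicts, best first, with "p" (0 to 1); they miss things now and then, are a little off and sometimes report something else, mostly with a low value. They report only what shows in the picture. A call takes as long as a camera call. They do not tell look-alikes from the thing itself.
- recognise(picture, query): "bbox" ([left, top, right, bottom] in pixels, round what is visible of it).
- cut_out(picture, query): "region" (384x512 bool, what is visible of it) and "bbox" ([left, top, right, bottom] in pixels, round what is visible of it).
The state is a dict: "time_s": time; "qpos": joint angles; "joint_vel": joint speeds; "joint_efforts": joint torques, N m; "position": TCP position; "tcp_rot": TCP orientation; "wrist_force": force on the tool from outside, world axes, zero at the start; "wrist_torque": the same for the moment, N m; "opening": finger opening in m.
Only numpy, scipy, OpenCV 4.12 (cv2) and the standard library are available. Lean on these libraries where they do the work, as an engineer would, in place of code of your own. Each camera call takes 0.05 s, during which the arm holds its last target.

TASK

One of the two plywood jigs holds the blue toothed gear, the other a plain brown disc. On the jig with the gear, turn the red wing screw clockwise until it seats, then back it off a quarter turn so that the gear can run free, and finish still gripping the wing in that position without letting go. Do not turn the screw of the other jig, and leave the gear, the disc and the things on the bench where they are.

Things in the scene. Friction and masses are not known exactly. Their poses are not given: they have to be found in the camera images.
- jig_a: plywood C-shaped jig, fixed to the bench. Origin on the bench directly under the screw's vertical axis. Base 190 (x) x 130 (y) x 18 thick, x -80..+110 mm; post at x 75..105; upper arm 42 wide, x -25..+105, its flat top 78 mm above the bench, running over the part that lies in the jig. Its +x points from the screw axis towards the post. The red wing on top of the arm is the highest thing on the jig.
- wing_a: the red plastic wing (grip bar) of the thumbscrew of jig_a: 46 long (own x) x 12 thick (own y) x 32 tall (z). Origin = its centre, on the screw's vertical axis, 110 mm above the bench (bar spans 94 to 126 mm high). Pinch it across its 12 mm thickness from above. It turns in place, no visible rise or fall.
- screw_a (a joint): turn of the thumbscrew of jig_a (rad), growing clockwise seen from above (tightening). It seats against a hard stop at 3.30, where the wing lies in line with the jig's upper arm; a quarter turn back from there (1.73) the wing lies square across the arm. It starts 1.9 to 2.7 rad short of seating (value 0.6 to 1.4). Drags lightly and evenly (about 0.07 N m) and stays where it is left; no spring. With the jig's yaw p, the wing's long axis points at yaw p + 3.30 - value.
- wing_a_tip (a point): centre of one end face of the wing of jig_a (marked by a white dot on top), 23 mm from the screw axis
- jig_b: plywood C-shaped jig, fixed to the bench. Origin on the bench directly under the screw's vertical axis. Base 190 (x) x 130 (y) x 18 thick, x -80..+110 mm; post at x 75..105; upper arm 42 wide, x -25..+105, its flat top 78 mm above the bench, running over the part that lies in the jig. Its +x points from the screw axis towards the post. The red wing on top of the arm is the highest thing on the jig.
- wing_b: the red plastic wing (grip bar) of the thumbscrew of jig_b: 46 long (own x) x 12 thick (own y) x 32 tall (z). Origin = its centre, on the screw's vertical axis, 110 mm above the bench (bar spans 94 to 126 mm high). Pinch it across its 12 mm thickness from above. It turns in place, no visible rise or fall.
- screw_b (a joint): turn of the thumbscrew of jig_b (rad), growing clockwise seen from above (tightening). It seats against a hard stop at 3.30, where the wing lies in line with the jig's upper arm; a quarter turn back from there (1.73) the wing lies square across the arm. It starts 1.9 to 2.7 rad short of seating (value 0.6 to 1.4). Drags lightly and evenly (about 0.07 N m) and stays where it is left; no spring. With the jig's yaw p, the wing's long axis points at yaw p + 3.30 - value.
- wing_b_tip (a point): centre of one end face of the wing of jig_b (marked by a white dot on top), 23 mm from the screw axis
- gear: blue toothed gear, 14 teeth, 114 across the teeth, 15 thick, loose on the stub in one of the two jigs, under its arm. Origin: centre of its underside, 18 mm above the bench and on that jig's screw axis (within a few mm)
- disc: plain dark brown wooden disc, no teeth, 100 across, 15 thick, loose on the stub in the other jig. Origin: centre of its underside
- bolt: bystander: steel bolt standing on its head between the jigs, farther out than the ratchet, 54 tall, head 24 across; origin under its head
- ratchet: bystander: steel ratchet wrench with black grip, 230 long (own x), 22 high, lying lengthwise between the jigs; origin near mid-length on the bench
- rack: bystander: plywood toothed rack piece, about 101 x 140 x 15, lying beyond the jigs; origin under its middle
- glue: bystander: white closed bottle with orange cap, 60 across, 170 tall, beyond the jigs; origin under its middle
- carton: bystander: cardboard box 70 x 110 x 60 tall, beyond the jigs; origin under its middle
- driver: bystander: screwdriver with green handle lying at the left; origin under it
- mallet: bystander: hammer with wooden handle and black head lying at the right; origin under it
Not all that is in view belongs to the job. Leave any orange look-alike of the jig_b alone.

How it is judged:
By the outcome, as a careful person would: the job done as asked, in the order asked, and still so for the second after the job is handed in, while the arm keeps its last pose, push and grip.
It also fails if it takes over 59 s, if anything falls off the work surface, if the arm or the gripper's body presses on something with over 40 N, if the wrist force passes 120 N, or if a joint passes its speed limit or range.

## Working session

There is one attempt and no reset: what is moved stays moved. The work goes in short steps, Python scripts to look and compute and a tool call to move; the robot and the scene stay as the last step left them, time stands still between calls to the robot, and variables do not carry over. Pictures are saved under pics/ and viewed, and the job is handed in when it is done.

Besides the shell and the picture viewer there is one more tool, called after ">>>" as a command line: name --pt "numbers of a row" for each row, then --argument value for the rest. apply_moves: Moves the arm, as the interface text tells. Its arguments: {"type":"object","properties":{"moves":{"type":"array"},"gripper":{"type":"number"}},"required":["moves"]}

```bash
mkdir -p pics; ls; cat > h.py <<'E'
import numpy as np, cv2
from rig import *
def world(pic,u,v,z=None,state=None):
    K=np.array(pic["camera_matrix"]); zz=z if z is not None else pic["z_map"][int(v),int(u)]
    p=np.array([(u-K[0,2])/K[0,0]*zz, -(v-K[1,2])/K[1,1]*zz, -zz])
    if "origin" in pic: return np.array(pic["attitude"])@p+np.array(pic["origin"])
    T=np.array(pic["T_tool_cam"]); p=T[:3,:3]@p+T[:3,3]
    return np.array(state["tcp_rot"])@p+np.array(state["position"])
E
python3 - <<'E'
from h import *
s=sense(); print(s)
for n in ("top","side"):
    p=grab_frame(n); cv2.imwrite(f"pics/{n}0.png",p["pixels"]); print(n,[ (k,v) for k,v in p.items() if k not in("pixels","z_map")])
    for q in ("gear","disc","wing_a","jig_a"):
        for r in recognise(p,q): print(q,r)
print(tip_reach)
E
```

```text
pics
{'time_s': 0.0, 'qpos': array([-1.23801507e+00,  5.33385374e-02,  1.61429960e+00, -4.53128066e-05,
        1.47599747e+00, -1.19011500e-01]), 'joint_vel': array([-0.00055354,  0.00050335, -0.00067115, -0.00024108,  0.0012191 ,
       -0.00082925]), 'joint_efforts': array([ 4.65891062e-04, -3.93673682e+01, -3.70177889e+01, -7.39309166e-05,
        7.07517276e-03,  2.98202082e-06]), 'position': array([ 0.27264412, -0.56171902,  0.23807101]), 'tcp_rot': array([[-7.10011654e-04,  4.36582296e-01, -8.99664045e-01],
       [ 1.91613425e-03, -8.99662027e-01, -4.36582829e-01],
       [-9.99997912e-01, -2.03385599e-03, -1.97779767e-04]]), 'wrist_force': array([ 0.55139885, -0.13449331, -0.20196095]), 'wrist_torque': array([0.01027527, 0.05383908, 0.02038612]), 'opening': 0.08526068484900691}
top [('camera_matrix', array([[442.10060068,   0.        , 255.93856002],
       [  0.        , 442.10060068, 192.93357896],
       [  0.        ,   0.        ,   1.        ]])), ('origin', array([ 0.28150168, -0.0177166 ,  1.26881736])), ('attitude', array([[-0.01230705,  0.97737369, -0.21116155],
  
[... 609 characters left out ...]
59, 194.51414709],
       [  0.        ,   0.        ,   1.        ]])), ('origin', array([-0.00243992,  0.62796888,  0.92906447])), ('attitude', array([[-0.76873654,  0.44900536, -0.45545397],
       [-0.63950906, -0.53017487,  0.55672504],
       [ 0.00850228,  0.71924182,  0.69470779]])), ('shot', 2)]
gear {'bbox': [206.4, 252.7, 248.0, 295.3], 'p': 0.82}
gear {'bbox': [220.6, 196.3, 231.8, 215.3], 'p': 0.72}
disc {'bbox': [281.0, 174.1, 311.7, 200.8], 'p': 0.9}
wing_a {'bbox': [221.9, 243.0, 232.1, 265.0], 'p': 0.65}
jig_a {'bbox': [260.5, 151.8, 327.4, 212.7], 'p': 0.76}
jig_a {'bbox': [180.2, 236.3, 266.6, 310.8], 'p': 0.73}
jig_a {'bbox': [348.6, 188.5, 413.9, 229.2], 'p': 0.59}
0.008
```

```bash
python3 - <<'E'
import cv2
a=cv2.imread("pics/top0.png");cv2.imwrite("pics/top0c.png",cv2.resize(a[150:290,140:400],None,fx=3,fy=3,interpolation=cv2.INTER_CUBIC))
a=cv2.imread("pics/side0.png");cv2.imwrite("pics/side0c.png",cv2.resize(a[140:330,170:420],None,fx=3,fy=3,interpolation=cv2.INTER_CUBIC))
E
```

```text
(no output)
```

View pics/top0c.png

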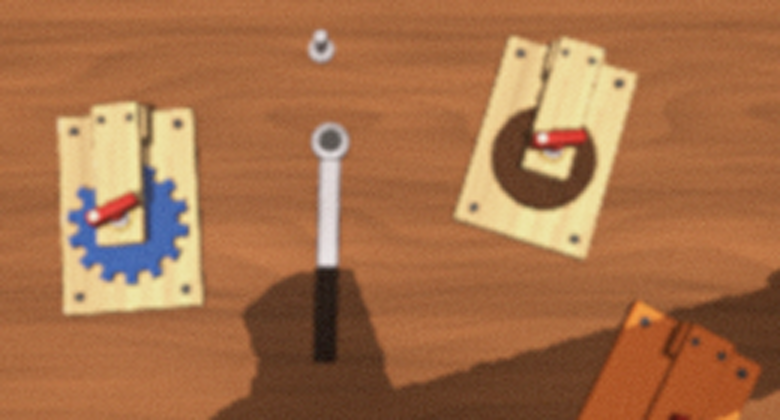

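View pics/side0c.png

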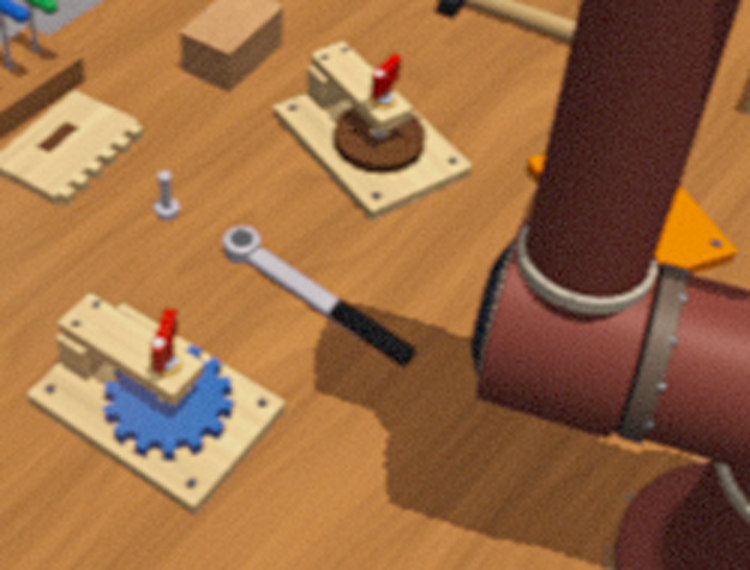

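View pics/top0.png

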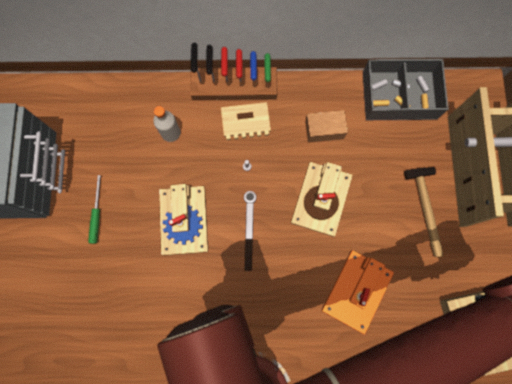

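The top view shows three jigs:
- The left one, around (182,220), holds the blue toothed gear with its wing at about (178,218). This is the one meant.
- The right one, at (322,198), holds the plain brown disc.
- The orange look-alike is at (357,290).

The enlarged crop confirms it. Next I measure the left jig.

```bash
cat >> h.py <<'E'
def ray_z(pic,u,v,h):
    a=world(pic,u,v,1.0); o=np.array(pic["origin"]); d=a-o
    return o+d*(h-o[2])/d[2]
def redpts(pic,box,state=None):
    hsv=cv2.cvtColor(pic["pixels"],cv2.COLOR_BGR2HSV)
    m=((hsv[...,0]<8)|(hsv[...,0]>172))&(hsv[...,1]>150)&(hsv[...,2]>60)
    l,t,r,b=box; P=[];UV=[]
    for v in range(t,b):
        for u in range(l,r):
            if m[v,u] and pic["z_map"][v,u]>0: P.append(world(pic,u,v,state=state));UV.append((u,v))
    return np.array(P),np.array(UV)
E
python3 - <<'E'
from h import *
p=grab_frame("top")
C=np.array([(57,117),(192,108),(203,304),(64,314)])/3+[140,150]
W=np.array([ray_z(p,u,v,.018) for u,v in C]); print(W.round(4))
print("sizes",[np.linalg.norm(W[i]-W[(i+1)%4]).round(4) for i in range(4)])
d1=W[0]-W[3];d2=W[1]-W[2]; d3=W[0]-W[1]
yaw=[np.arctan2(d[1],d[0]) for d in (d1,d2)]+[np.arctan2(d3[1],d3[0])-np.pi/2]; print("yaw",yaw)
c=W.mean(0)[:2]; y=np.mean(yaw); print("origin",c-0.015*np.array([np.cos(y),np.sin(y)]))
P,UV=redpts(p,(162,205,195,232)); print(len(P),UV.min(0),UV.max(0),P.min(0),P.max(0))
T=P[P[:,2]>.118]; print(len(T),T.mean(0)); 
w,V=np.linalg.eigh(np.cov(T[:,:2].T)); print(np.arctan2(V[1,1],V[0,1]),np.sqrt(w))
ps=grab_frame("side")
P,UV=redpts(ps,(215,240,236,268)); print(len(P),P.min(0),P.max(0)); T=P[P[:,2]>.118]; print(len(T),T.mean(0))
s=sense();print(s["time_s"])
E
```

```text
[[0.5667 0.2571 0.018 ]
 [0.5741 0.1268 0.018 ]
 [0.3852 0.1141 0.018 ]
 [0.3775 0.2441 0.018 ]]
sizes [np.float64(0.1305), np.float64(0.1893), np.float64(0.1302), np.float64(0.1897)]
yaw [np.float64(0.06845548231182164), np.float64(0.06699162856037069), np.float64(0.056657048494398676)]
origin [0.46092088 0.18457427]
68 [172 215] [185 224] [0.45092853 0.1651268  0.10208494] [0.47291965 0.19983081 0.13028684]
42 [0.46360129 0.18096683 0.12467191]
2.0460401399002204 [0.00253565 0.00923717]
85 [0.44652106 0.16386445 0.10255075] [0.47360939 0.20700032 0.12887098]
62 [0.46006793 0.18460461 0.1247664 ]
0.6
```

>>> apply_moves --pt "0 -25 -32 0" --pt "0 -25 -32 0" --pt "0 -25 -32 0" --pt "0 -25 -32 0" --pt "0 -25 -32 0" --pt "0 -25 -32 0" --pt "0 -25 -32 0" --pt "0 -25 -32 0" --pt "0 -25 -32 0" --pt "0 -25 -32 0" --pt "0 -34 -18 0" --pt "0 -34 -18 0" --pt "0 -34 -18 0" --pt "0 -34 -18 0" --pt "0 -34 -18 0" --pt "0 -34 -18 0" --pt "0 -34 -18 0" --pt "0 -34 -18 0" --pt "0 -34 -18 0" --pt "0 -34 -18 0" --gripper 1

```text
time_s: 2.27
position: [0.4738, 0.2101, 0.2411]
tcp_rot: [[0.015, 0.423, -0.906], [-0.005, -0.906, -0.423], [-1.0, 0.011, -0.011]]
wrist_force: [0.8, -0.9, 0.7]
opening: 0.0853
```

>>> apply_moves --pt "0 0 0 -0.124" --pt "0 0 0 -0.124" --pt "0 0 0 -0.124" --pt "0 0 0 -0.124" --pt "0 0 0 -0.124" --pt "0 0 0 -0.124" --pt "0 0 0 -0.124" --pt "0 0 0 -0.124" --pt "0 0 0 -0.124" --pt "0 0 0 -0.124" --pt "0 0 0 -0.124" --pt "0 0 0 -0.124" --pt "0 0 0 -0.112" --pt "0 0 0 0"

```text
time_s: 3.43
position: [0.472, 0.221, 0.2429]
tcp_rot: [[0.017, 0.882, 0.472], [-0.001, 0.472, -0.882], [-1.0, 0.014, 0.009]]
wrist_force: [-0.4, -0.2, -0.1]
opening: 0.0854
```

```bash
python3 - <<'E'
from h import *
s=sense(); p=grab_frame("wrist"); cv2.imwrite("pics/w1.png",p["pixels"])
print(np.array(p["T_tool_cam"]).round(3))
print(s["qpos"].round(3), s["position"].round(4))
for q in ("wing_a","gear","jig_a"):
    for r in recognise(p,q): print(q,r)
R=np.array(s["tcp_rot"])
P,UV=redpts(p,(0,0,512,384),s); print(len(P),UV.min(0),UV.max(0))
k=(np.hypot(P[:,0]-.461,P[:,1]-.185)<.05)&(P[:,2]>.118)&(P[:,2]<.135)
T=P[k]; print(len(T),T.mean(0)); (c,sz,a)=cv2.minAreaRect(T[:,:2].astype(np.float32)*1000); print(c,sz,a)
w,V=np.linalg.eigh(np.cov(T[:,:2].T)); print(np.arctan2(V[1,1],V[0,1]),np.sqrt(w*12))
E
```

```text
[[ 0.     0.278 -0.961 -0.135]
 [ 1.    -0.     0.    -0.001]
 [-0.    -0.961 -0.278 -0.071]
 [ 0.     0.     0.     1.   ]]
[ 0.298 -0.211  1.856 -0.006  1.481 -0.192] [0.472  0.221  0.2429]
wing_a {'bbox': [217.1, 190.3, 241.1, 247.6], 'p': 0.92}
gear {'bbox': [177.9, 139.5, 286.5, 241.3], 'p': 0.92}
jig_a {'bbox': [150.8, 105.7, 346.5, 273.4], 'p': 0.96}
795 [217 189] [236 248]
663 [0.46207215 0.18612991 0.1259037 ]
(461.6039733886719, 186.31790161132812) (11.389544486999512, 43.7689094543457) 27.006031036376953
2.0371539234914664 [0.0117554  0.04381056]
```

View pics/w1.png

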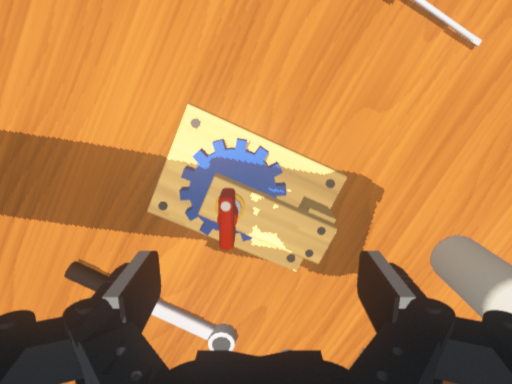

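>>> apply_moves --pt "0 -14 12 0.025" --pt "0 -14 12.5 0" --pt "0 0 0 0" --pt "30 0 0 0" --pt "30 0 0 0" --pt "30 0 0 0" --pt "0 0 0 0" --pt "0 0 0 0"

```text
time_s: 4.3
position: [0.4627, 0.1874, 0.1541]
tcp_rot: [[0.026, 0.9, 0.434], [0.002, 0.434, -0.901], [-1.0, 0.025, 0.009]]
wrist_force: [-0.9, 0.3, 1.3]
opening: 0.0853
```

```bash
python3 - <<'E'
from h import *
s=sense(); print(s["qpos"].round(3), s["position"].round(4),s["tcp_rot"].round(3).tolist(),s["time_s"]); p=grab_frame("wrist"); cv2.imwrite("pics/w2.png",p["pixels"])
P,UV=redpts(p,(0,0,512,384),s); print(len(P),UV.min(0),UV.max(0))
k=(np.hypot(P[:,0]-.461,P[:,1]-.185)<.05)&(P[:,2]>.118)&(P[:,2]<.135)
T=P[k]; print(len(T),T.mean(0)); (c,sz,a)=cv2.minAreaRect(T[:,:2].astype(np.float32)*1000); print(c,sz,a)
w,V=np.linalg.eigh(np.cov(T[:,:2].T)); print(np.arctan2(V[1,1],V[0,1]),np.sqrt(w*12))
d=T.mean(0)-s["position"]; print("tool frame",s["tcp_rot"].T@d)
E
```

```text
[ 0.238 -0.203  2.    -0.004  1.319 -0.211] [0.4627 0.1874 0.1541] [[0.026, 0.9, 0.434], [0.002, 0.434, -0.901], [-1.0, 0.025, 0.009]] 4.3
1557 [241 199] [270 278]
1444 [0.46190788 0.1851443  0.12610217]
(461.3119812011719, 185.8062744140625) (11.751227378845215, 44.57399368286133) 26.11834144592285
2.0437126854577103 [0.0117753 0.0423553]
tool frame [ 0.02794901 -0.00243389  0.00144458]
```

View pics/w2.png

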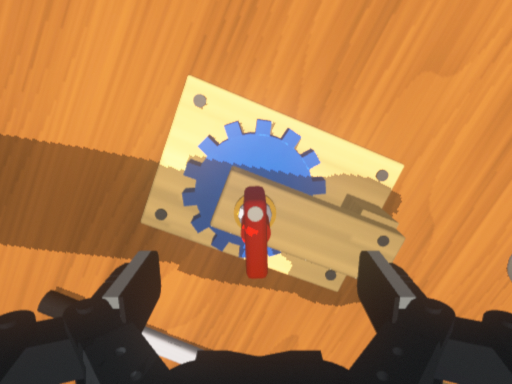

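The wing is below the jaws at about (256,232), with the white dot at (256,214). The gear is the blue one below it, so I go down and grip.

>>> apply_moves --pt "20 -3 0 -0.02" --pt "20 0 0 0" --pt "14 0 0 0" --pt "0 0 0 0" --pt "0 0 0 0"

```text
time_s: 4.77
position: [0.4682, 0.1891, 0.1098]
tcp_rot: [[0.042, 0.891, 0.452], [0.007, 0.452, -0.892], [-0.999, 0.04, 0.013]]
wrist_force: [-0.6, -0.5, 0.9]
opening: 0.0859
```

>>> apply_moves --pt "0 0 0 0" --pt "0 0 0 0" --pt "0 0 0 0" --pt "0 0 0 0" --pt "0 0 0 0" --pt "0 0 0 0" --pt "0 0 0 0" --pt "0 0 0 0" --gripper -1

```text
time_s: 5.43
position: [0.4626, 0.1856, 0.1177]
tcp_rot: [[0.022, 0.891, 0.454], [-0.006, 0.454, -0.891], [-1.0, 0.017, 0.015]]
wrist_force: [4.3, 1.7, -5.6]
opening: 0.0105
```

```bash
python3 - <<'E'
from h import *
s=sense(); print(s["qpos"].round(3),s["joint_vel"].round(3), s["position"].round(4),s["wrist_force"],s["wrist_torque"],s["time_s"]); p=grab_frame("wrist"); cv2.imwrite("pics/w3.png",p["pixels"])
p=grab_frame("side"); cv2.imwrite("pics/s3.png",cv2.resize(p["pixels"][200:330,150:330],None,fx=4,fy=4,interpolation=cv2.INTER_CUBIC))
s=sense(); print(s["qpos"].round(3),s["position"].round(4),s["opening"],s["wrist_force"])
E
```

```text
[ 0.238 -0.159  2.026 -0.011  1.254 -0.23 ] [-0.001 -0.007  0.005  0.    -0.005 -0.001] [0.4626 0.1856 0.1177] [ 4.27504106  1.68748642 -5.5831509 ] [ 0.24923573 -0.49925368  0.07204763] 5.4333
[ 0.238 -0.158  2.026 -0.011  1.254 -0.23 ] [0.4627 0.1856 0.1177] 0.010505451598802078 [ 1.51732541  0.42117464 -2.84722061]
```

View pics/w3.png

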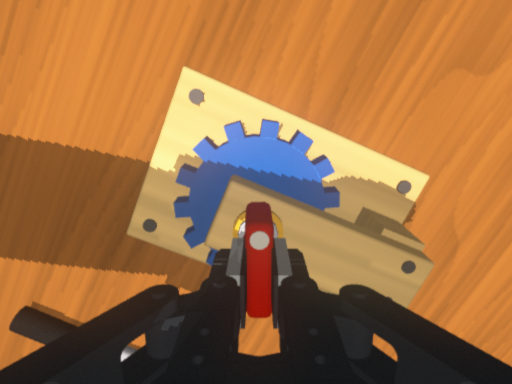

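View pics/s3.png

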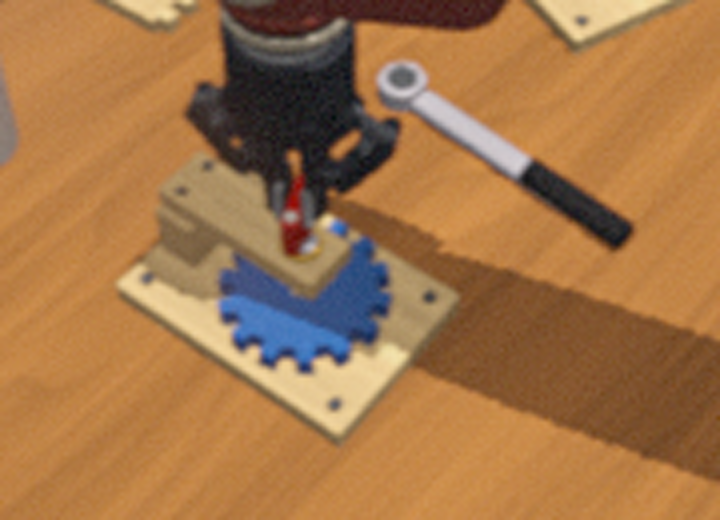

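The wing is held between the pads, dot at (258,240), but the grip is high, with the tips only about 16 mm down the wing. I open a little and go lower.

>>> apply_moves --pt "0 0 0 0" --pt "0 0 0 0" --pt "0 0 0 0" --pt "0 0 0 0" --gripper -0.3

```text
time_s: 5.87
position: [0.4632, 0.1858, 0.1183]
tcp_rot: [[0.022, 0.891, 0.454], [-0.006, 0.454, -0.891], [-1.0, 0.017, 0.015]]
wrist_force: [0.1, 0.4, -0.1]
opening: 0.0301
```

>>> apply_moves --pt "10 0 0 0" --pt "9 0 0 0" --pt "0 0 0 0" --pt "0 0 0 0" --pt "0 0 0 0"

```text
time_s: 6.28
position: [0.4636, 0.1856, 0.097]
tcp_rot: [[0.022, 0.891, 0.454], [-0.006, 0.454, -0.891], [-1.0, 0.017, 0.015]]
wrist_force: [-0.1, 0.9, -0.1]
opening: 0.0295
```

>>> apply_moves --pt "-1 -2 -1 0" --pt "0 0 0 0"

```text
time_s: 6.45
position: [0.461, 0.1856, 0.0977]
tcp_rot: [[0.021, 0.891, 0.454], [-0.006, 0.454, -0.891], [-1.0, 0.016, 0.015]]
wrist_force: [-0.4, -1.1, 0.4]
opening: 0.0298
```

>>> apply_moves --pt "0 0 0 0" --pt "0 0 0 0" --pt "0 0 0 0" --pt "0 0 0 0" --pt "0 0 0 0" --gripper -1

```text
time_s: 6.87
position: [0.4626, 0.1864, 0.0983]
tcp_rot: [[0.026, 0.891, 0.454], [-0.004, 0.454, -0.891], [-1.0, 0.021, 0.015]]
wrist_force: [2.6, 1.5, -2.0]
opening: 0.0113
```

```bash
python3 - <<'E'
from h import *
s=sense(); print(s["qpos"].round(3), s["position"].round(4),s["wrist_force"],s["wrist_torque"],s["time_s"],s["opening"]); p=grab_frame("wrist"); cv2.imwrite("pics/w4.png",p["pixels"])
E
```

```text
[ 0.239 -0.136  2.041 -0.011  1.212 -0.229] [0.4626 0.1864 0.0983] [ 2.60401025  1.51204872 -2.00460186] [-0.14131265  0.20801748  0.06027002] 6.8667 0.01129877887116196
```

View pics/w4.png

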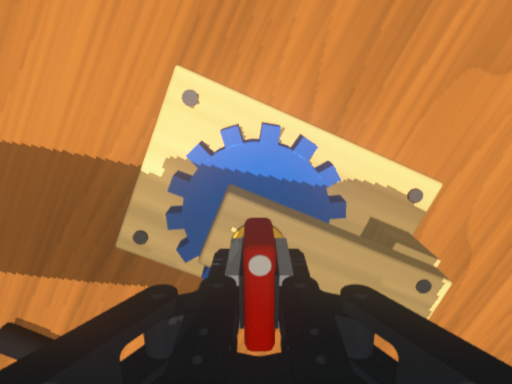

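Grip is good: opening 11.3 mm, wing centred. Now clockwise, which is positive about tool x.

>>> apply_moves --pt "0 0 0 0.1" --pt "0 0 0 0.1" --pt "0 0 0 0.1" --pt "0 0 0 0.1" --pt "0 0 0 0.1"

```text
time_s: 7.33
position: [0.4632, 0.1865, 0.0983]
tcp_rot: [[0.027, 0.998, -0.049], [-0.004, -0.049, -0.999], [-1.0, 0.028, 0.002]]
wrist_force: [4.3, 0.9, -2.6]
opening: 0.0114
```

```bash
cat > st.py <<'E'
from h import *
s=sense(); R=s["tcp_rot"]; print("yaw_y",np.arctan2(R[1,1],R[0,1]).round(3),"q",s["qpos"].round(3), s["position"].round(4),"F",s["wrist_force"].round(2),"M",s["wrist_torque"].round(3),s["time_s"],s["opening"].round(4), "tilt",R[:,0].round(3))
d=np.array([.4615,.1856,.0985])-s["position"]; print("shift to axis, tool mm",(R.T@d*1000).round(1))
E
python3 st.py
```

```text
Traceback (most recent call last):
  File "st.py", line 2, in <module>
    s=sense(); R=s["tcp_rot"]; print("yaw_y",np.arctan2(R[1,1],R[0,1]).round(3),"q",s["qpos"].round(3), s["position"].round(4),"F",s["wrist_force"].round(2),"M",s["wrist_torque"].round(3),s["time_s"],s["opening"].round(4), "tilt",R[:,0].round(3))
                                                                                                                                                                                                        ^^^^^^^^^^^^^^^^^^
AttributeError: 'float' object has no attribute 'round'
```

>>> apply_moves --pt "0 0 0 0.1" --pt "0 0 0 0.1" --pt "0 0 0 0.1" --pt "0 0 0 0.1" --pt "0 0 0 0.1" --pt "0 0 0 0.1" --pt "0 0 0 0"

```text
time_s: 7.92
position: [0.464, 0.1862, 0.0983]
tcp_rot: [[0.027, 0.776, -0.63], [-0.004, -0.63, -0.776], [-1.0, 0.024, -0.014]]
wrist_force: [4.0, 1.4, -1.9]
opening: 0.0111
```

```bash
sed -i 's/s\["opening"\].round(4)/round(float(s["opening"]),4)/' st.py; python3 st.py; python3 - <<'E'
from h import *
p=grab_frame("wrist"); cv2.imwrite("pics/w5.png",p["pixels"])
E
```

```text
yaw_y -0.682 q [ 0.238 -0.133  2.039 -0.011  1.21   0.924] [0.464  0.1862 0.0983] F [ 3.96  1.44 -1.95] M [ 0.016  0.585 -0.087] 7.9167 0.0111 tilt [ 0.027 -0.004 -1.   ]
shift to axis, tool mm [-0.3 -1.5  2. ]
```

View pics/w5.png

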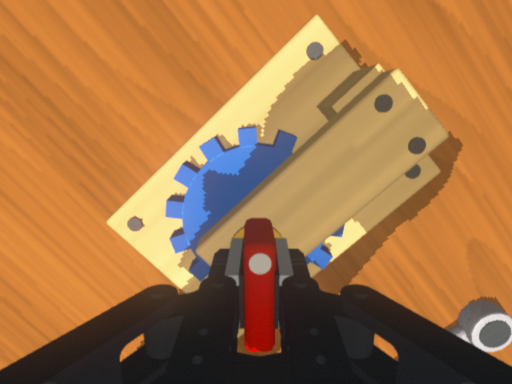

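The wing turns with the gripper; in the picture the dot is still at (259,264), centred between the pads. I carry on towards the seat at jaw yaw about -1.50.

>>> apply_moves --pt "0 -1 1 0.1" --pt "0 0 0 0.1" --pt "0 0 0 0.1" --pt "0 0 0 0.1" --pt "0 0 0 0.1" --pt "0 0 0 0.1" --pt "0 0 0 0.08" --pt "0 0 0 0"

```text
time_s: 8.63
position: [0.4644, 0.1854, 0.0983]
tcp_rot: [[0.031, 0.2, -0.979], [-0.004, -0.98, -0.2], [-1.0, 0.01, -0.03]]
wrist_force: [3.6, 0.3, -1.4]
opening: 0.0112
```

```bash
python3 st.py
```

```text
yaw_y -1.37 q [ 0.237 -0.135  2.041 -0.012  1.207  1.611] [0.4644 0.1854 0.0983] F [ 3.58  0.33 -1.42] M [ 0.216  0.461 -0.086] 8.6333 0.0112 tilt [ 0.031 -0.004 -1.   ]
shift to axis, tool mm [-0.3 -0.7  2.8]
```

>>> apply_moves --pt "0 0 0 0.05" --pt "0 0 0 0.05" --pt "0 0 0 0"

```text
time_s: 8.88
position: [0.4644, 0.1853, 0.0983]
tcp_rot: [[0.031, 0.109, -0.994], [-0.004, -0.994, -0.109], [-1.0, 0.007, -0.03]]
wrist_force: [3.8, 1.1, -2.9]
opening: 0.0112
```

```bash
python3 st.py
```

```text
yaw_y -1.462 q [ 0.237 -0.135  2.041 -0.011  1.207  1.702] [0.4644 0.1853 0.0983] F [ 3.81  1.1  -2.9 ] M [ 0.095  0.48  -0.041] 8.8833 0.0112 tilt [ 0.031 -0.004 -1.   ]
shift to axis, tool mm [-0.3 -0.6  2.9]
```

>>> apply_moves --pt "0 0 0 0.04" --pt "0 0 0 0.04"

```text
time_s: 9.05
position: [0.4644, 0.1853, 0.0983]
tcp_rot: [[0.031, 0.037, -0.999], [-0.004, -0.999, -0.037], [-1.0, 0.005, -0.03]]
wrist_force: [3.4, 0.6, -0.8]
opening: 0.0116
```

```bash
python3 st.py
```

```text
yaw_y -1.534 q [ 0.237 -0.135  2.041 -0.012  1.207  1.774] [0.4644 0.1853 0.0983] F [ 3.42  0.65 -0.81] M [0.088 0.603 1.021] 9.05 0.0116 tilt [ 0.031 -0.004 -1.   ]
shift to axis, tool mm [-0.3 -0.4  2.9]
```

>>> apply_moves --pt "0 0 0 0.03" --pt "0 0 0 0.03"

```text
time_s: 9.22
position: [0.4644, 0.1852, 0.0984]
tcp_rot: [[0.031, -0.009, -0.999], [-0.005, -1.0, 0.009], [-1.0, 0.005, -0.031]]
wrist_force: [2.6, 0.6, -2.3]
opening: 0.0115
```

```bash
python3 st.py; python3 - <<'E'
from h import *
p=grab_frame("wrist"); cv2.imwrite("pics/w6.png",p["pixels"])
E
```

```text
yaw_y -1.58 q [ 0.237 -0.135  2.041 -0.013  1.207  1.822] [0.4644 0.1852 0.0984] F [ 2.62  0.57 -2.29] M [0.102 0.432 2.117] 9.2167 0.0115 tilt [ 0.031 -0.005 -1.   ]
shift to axis, tool mm [-0.2 -0.4  2.9]
```

View pics/w6.png

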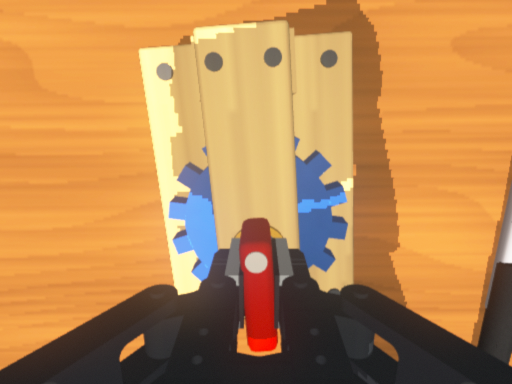

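Seated: the moment about the screw rose from about 0 to 1.0 and then 2.1 N m, and the picture shows the wing in line with the arm, dot at (256,263). Now I back it off a quarter turn, counter-clockwise.

>>> apply_moves --pt "0 0 0 -0.06" --pt "0 0 1 -0.1" --pt "0 0 1 -0.1" --pt "0 0 0 -0.1" --pt "0 0 0 -0.1" --pt "0 0 0 -0.1" --pt "0 0 0 -0.1" --pt "0 0 0 -0.1" --pt "0 0 0 -0.1" --pt "0 0 0 -0.1" --pt "0 0 0 -0.1" --pt "0 0 0 -0.1" --pt "0 0 0 -0.1" --pt "0 0 0 -0.1" --pt "0 0 0 0"

```text
time_s: 10.52
position: [0.4635, 0.1869, 0.0983]
tcp_rot: [[0.034, 0.987, -0.156], [0.011, -0.156, -0.988], [-0.999, 0.032, -0.016]]
wrist_force: [2.5, -1.5, -2.2]
opening: 0.0114
```

```bash
python3 st.py; python3 - <<'E'
from h import *
p=grab_frame("wrist"); cv2.imwrite("pics/w7.png",p["pixels"])
E
```

```text
yaw_y -0.157 q [ 0.233 -0.142  2.047  0.003  1.201  0.389] [0.4635 0.1869 0.0983] F [ 2.46 -1.51 -2.22] M [0.33  0.463 0.061] 10.5167 0.0114 tilt [ 0.034  0.011 -0.999]
shift to axis, tool mm [-0.3 -1.8  1.5]
```

View pics/w7.png

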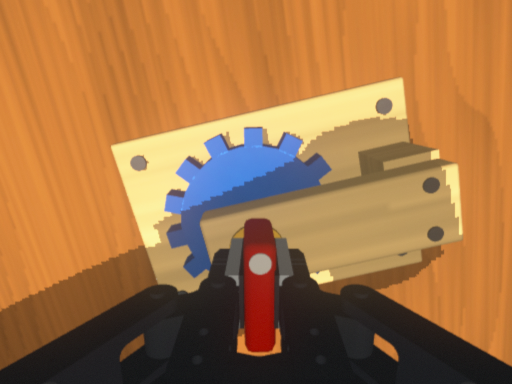

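```bash
cat > ang.py <<'E'
from h import *
import sys
s=sense(); p=grab_frame("wrist"); R=s["tcp_rot"]
K=np.array(p["camera_matrix"]);T=np.array(p["T_tool_cam"])
v,u=np.mgrid[0:384,0:512]; z=p["z_map"]
c=np.stack([(u-K[0,2])/K[0,0]*z,-(v-K[1,2])/K[1,1]*z,-z],-1)
W=(c@T[:3,:3].T+T[:3,3])@R.T+s["position"]
hsv=cv2.cvtColor(p["pixels"],cv2.COLOR_BGR2HSV)
red=((hsv[...,0]<8)|(hsv[...,0]>172))&(hsv[...,1]>150)&(z>0)
near=np.hypot(W[...,0]-.4615,W[...,1]-.1856)<.03
t=W[red&near&(np.abs(W[...,2]-.126)<.006)][:,:2]
w,V=np.linalg.eigh(np.cov(t.T)); wy=np.arctan2(V[1,1],V[0,1])%np.pi
print("wing yaw",wy.round(4),"n",len(t),"yaw_y+90",np.arctan2(R[1,1],R[0,1]).round(4)+1.5708)
# arm far edges: points on arm top, fit side edges
def edges(mask,name,p0=.065):
    q=W[mask][:,:2]-[.4615,.1856]
    d=np.array([np.cos(p0),np.sin(p0)]);n=np.array([-d[1],d[0]]); a=q@d;b=q@n
    for sgn in(1,-1):
        A=[];B=[]
        for x0 in np.arange(-.02,.1,.004):
            k=(a>=x0)&(a<x0+.004)
            if k.sum()>8: A.append(x0+.002);B.append(sgn*np.percentile(sgn*b[k],98))
        A=np.array(A);B=np.array(B)
        if len(A)<5: continue
        m=np.abs(B-np.median(B))<.006
        f=np.polyfit(A[m],B[m],1); print(name,sgn,"off",np.median(B).round(4),"yaw",(p0+np.arctan(f[0])).round(4),m.sum(),"range",A[m].min(),A[m].max())
wood=(hsv[...,0]>8)&(hsv[...,0]<35)&(z>0)
edges((np.abs(W[...,2]-.078)<.005)&wood&(np.hypot(W[...,0]-.46,W[...,1]-.185)<.12),"arm")
edges((np.abs(W[...,2]-.018)<.005)&wood&(np.hypot(W[...,0]-.46,W[...,1]-.185)<.14),"base")
E
python3 ang.py
```

```text
wing yaw 1.4138 n 3023 yaw_y+90 1.4102999999999999
arm 1 off 0.0204 yaw 0.0646 30 range -0.018000000000000002 0.098
arm -1 off -0.0196 yaw 0.0507 20 range 0.022 0.098
base 1 off 0.0637 yaw 0.0575 30 range -0.018000000000000002 0.098
base -1 off -0.0625 yaw 0.0522 18 range 0.03 0.098
```

Measured jig yaw is about 0.058 and the wing is at 1.412, so there is about 0.217 left to turn.

>>> apply_moves --pt "0 -1 1 -0.08" --pt "0 0 0 -0.08" --pt "0 0 0 -0.045" --pt "0 0 0 0" --pt "0 0 0 0"

```text
time_s: 11.03
position: [0.4633, 0.1869, 0.0983]
tcp_rot: [[0.037, 0.999, 0.04], [0.015, 0.039, -0.999], [-0.999, 0.037, -0.013]]
wrist_force: [3.6, -0.8, -1.4]
opening: 0.011
```

```bash
python3 st.py; python3 ang.py; python3 - <<'E'
from h import *
p=grab_frame("wrist"); cv2.imwrite("pics/w8.png",p["pixels"])
p=grab_frame("top"); cv2.imwrite("pics/t8.png",cv2.resize(p["pixels"][150:290,140:400],None,fx=3,fy=3,interpolation=cv2.INTER_CUBIC))
E
```

```text
yaw_y 0.039 q [ 0.231 -0.145  2.05   0.006  1.198  0.189] [0.4633 0.1869 0.0983] F [ 3.6  -0.81 -1.44] M [0.26  0.666 0.074] 11.0333 0.011 tilt [ 0.037  0.015 -0.999]
shift to axis, tool mm [-0.3 -1.8  1.2]
wing yaw 1.6129 n 2996 yaw_y+90 1.6101
arm 1 off 0.0205 yaw 0.0644 30 range -0.018000000000000002 0.098
arm -1 off -0.0193 yaw 0.0349 19 range 0.025999999999999995 0.098
base 1 off 0.0639 yaw 0.0576 30 range -0.018000000000000002 0.098
base -1 off 0.0278 yaw -0.0603 2 range 0.038000000000000006 0.041999999999999996
```

View pics/w8.png

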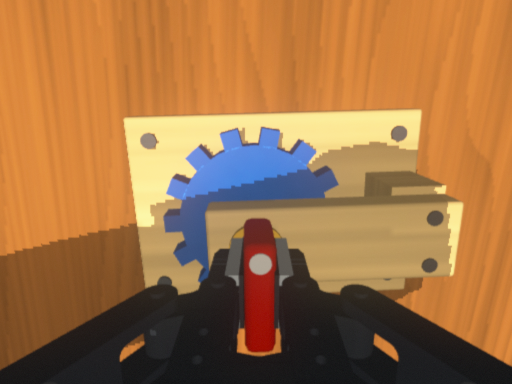

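View pics/t8.png

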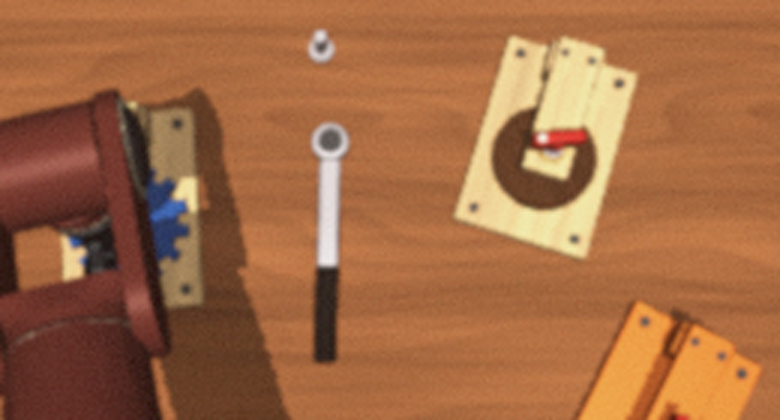

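Nearly square, with about 0.02 rad left. The other jig, disc and bystanders in the top crop are unchanged.

>>> apply_moves --pt "0 0 0 -0.022" --pt "0 0 0 0" --pt "0 0 0 0" --pt "0 0 0 0"

```text
time_s: 11.52
position: [0.4632, 0.1869, 0.0983]
tcp_rot: [[0.036, 0.997, 0.063], [0.015, 0.062, -0.998], [-0.999, 0.037, -0.012]]
wrist_force: [4.8, -0.5, -2.1]
opening: 0.0111
```

```bash
python3 st.py; python3 ang.py
```

```text
yaw_y 0.062 q [ 0.231 -0.145  2.05   0.006  1.198  0.166] [0.4632 0.1869 0.0983] F [ 4.76 -0.47 -2.11] M [0.252 0.632 0.029] 11.5167 0.0111 tilt [ 0.036  0.015 -0.999]
shift to axis, tool mm [-0.3 -1.8  1.2]
wing yaw 1.6382 n 3006 yaw_y+90 1.6331
arm 1 off 0.0204 yaw 0.0638 30 range -0.018000000000000002 0.098
arm -1 off -0.0193 yaw 0.0563 18 range 0.03 0.098
base 1 off 0.0638 yaw 0.0607 30 range -0.018000000000000002 0.098
base -1 off 0.028 yaw 0.0287 3 range 0.038000000000000006 0.046
```

The wing is at yaw 1.635 and the jig at 0.061, so the back-off is about 1.574 rad, a quarter turn. The grip holds steady, so I hand in.

```bash
python3 -c "
from rig import *
print(hand_in())"
```

```text
the job is handed in; nothing more can be done
None
```

I gripped the red wing on the blue gear's jig (the left one) and turned it clockwise about 2 rad until it seated. I then backed it off a quarter turn and handed the job in at about 11.6 s, still gripping the wing.

- **Seating:** the moment about the screw jumped from about 0 to 1.0, then 2.1 N m. The wing lay in line with the arm in the wrist picture.
- **Back-off:** the wrist camera put the wing at yaw 1.638 rad (1.633 from the tool). The jig measured about 0.061, so the angle across the arm is about 1.57 rad, good to roughly 0.01.
- **Grip:** opening was 11.1 mm on the 12 mm wing, and wrist force stayed under about 6 N in the readings.
- **Surroundings:** in the last top view the disc jig and its screw, the bolt and the ratchet looked unmoved. That crop left out the rack, glue, carton, driver and mallet, and the arm covered part of the gear, so I did not check those at the end.

- **Weak spots:** my first grip was too high, so I opened slightly and gripped lower. The tool also ended about 2 degrees off vertical and 2 mm off the screw axis. Some fits to jig edges hidden by the gripper gave scattered yaws, so I relied on the fully visible edges.

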